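# Knock the round peg of a raked stop block home with the mallet

### The job

Two sloping stop blocks stand on the bench, one with a round-headed peg and one with a square-headed peg. Pick up the mallet by its handle and knock the round peg fully home into its block with at least two brisk taps, lifting the mallet clear of the peg between taps and striking squarely along the leaning peg with an end face of the mallet head, not at an angle. Then set the mallet down on the bench, not dropping it, clear of the blocks; leave the square peg and its block alone, and do not touch the round peg or its block with the fingers or shift the other things on the bench.

Things in the scene. Friction and masses are not known exactly. Their poses are not given: they have to be found in the camera images.
- mallet: Wooden mallet, about 0.3 kg, standing on an end face of its head, handle level, pointing roughly away from the robot. Head x -123 to -55, y -58 to 58 (striking direction, end faces 68x62), z 0 to 62 mm. Handle along +x, x -55 to 123, y -16 to 16, z 20 to 42 mm. At the start body y is up and the origin 58 mm above the bench (0 if lying flat).
- mallet_head (a point): Centre of the mallet's head (body point -89, 0, 31 mm), 58 mm from each striking face; axes as the mallet's.
- mallet_grip (a point): Point on the centre line of the mallet's handle, 55 mm from the head (body point 0, 0, 31 mm): a place to grasp across the 22 mm; axes as the mallet's.
- round_block: Fixed stop block: base 160x100x18 mm; sloping wooden board 120 (along slope) x 90 x 36 mm, face 30 deg from level, low edge to the block's front (-x, roughly to the robot), face centre 95 mm above the origin. A peg goes square through the face centre, so leans 30 deg to the front. Origin at bench level; z up. Peg with ROUND head, 38 mm across, 12 thick; shank 24 mm.
- round_peg_top (a point): Centre of the top of the round peg's flat head; its z axis points out along the peg (30 degrees from vertical), x up the slope, y across it.
- round_peg (a joint): Sinking of the round peg along its own axis, m: 0 = head top 55 mm off the sloping face, 0.040 = fully home (head down on the steel bushing, head top 15 mm off the face). It starts between 0 and 0.008 and stays wherever it is driven; friction of about 4 N outdoes its light return spring (50 N/m).
- square_block: Fixed stop block: base 160x100x18 mm; sloping wooden board 120 (along slope) x 90 x 36 mm, face 30 deg from level, low edge to the block's front (-x, roughly to the robot), face centre 95 mm above the origin. A peg goes square through the face centre, so leans 30 deg to the front. Origin at bench level; z up. Peg with SQUARE head 36x36x12 mm; shank 20 mm.
- square_peg_top (a point): Centre of the top of the square peg's head; z out along the peg.
- square_peg (a joint): Sinking of the square peg along its own axis, m: 0 = head top 55 mm off the sloping face, 0.040 = fully home (head down on the steel bushing, head top 15 mm off the face). It starts between 0 and 0.008 and stays wherever it is driven; friction of about 4 N outdoes its light return spring (50 N/m). It must stay as it is.
- sanding_block: Bystander: brown sanding block 60x110x24 mm; origin under its middle.
- marker: Bystander: black marker pen 16x119x17 mm; origin under its middle.
- caul_3: Bystander: plain wooden bar 30x140x24 mm; origin under its middle.

How it is judged:
By the outcome, as a careful person would: the job done as asked, in the order asked, and still so for the second after the job is handed in, with the robot touching nothing.
It also fails if it takes over 48 s, if anything falls off the work surface, if the arm or the gripper's body presses on something with over 40 N, if the wrist force passes 120 N, or if a joint passes its speed limit or range.

### The arm

A 7-joint arm with a two-finger parallel gripper is mounted at the origin on a cart in front of the work surface, level with it; the furniture and walls round the work are solid. World frame = base frame: x ahead of the robot, y to its left, z up, the work surface at z = 0. Lengths are in m, angles in rad, forces in N, time in s.
With the tool pointing down it reaches from about 0.4 to 0.85 m from the base axis. Payload 4.5 kg.
Tool frame: the origin (TCP) lies at the very end of the fingers, on their centre line; the grasp point (between the pads) lies 19 mm behind it; z points along the fingers, y is the line along which they close (so a half turn about z gives the same grasp; the last joint's range is limited). The gripper opens to 88 mm and grips with 3 to 60 N. Pads are 18 mm wide; open, the fingers measure 123 mm over their backs; the gripper's body (75 mm by 187 mm) begins 45 mm behind the grasp point.
Start: joints at [-1.23, 0.689, -0.195, 1.565, 0.157, 0.902, -0.215], TCP at [0.189, 0.596, 0.239] pointing down, gripper open.
Joint ranges: [-3.01, 3.01], [-0.46, 2.08], [-1.47, 1.51], [0.13, 2.56], [-1, 4.14], [0.04, 2.09], [-2.66, 2.66]. Speed limits (rad/s): [2.57, 2.57, 3.14, 3.14, 3.14, 3.14, 3.14].

### API

Orientations are given as [roll, pitch, yaw] about the fixed x, y, z axes, in that order (R = Rz(yaw) Ry(pitch) Rx(roll)).
In Python, from station import robot gives the robot as it stands.
- The arm moves only by the tool drive_tool, never from a script. Its argument "moves" is a list of rows, each a list of 7 numbers: the opening, from -1 (shut) to 1 (fully open), then the shift along the tool's x, y, z in m, then the turn, a rotation vector about the tool's x, y, z in rad. A call has 1 to 5 rows; each row shifts and turns the commanded pose from where the row before left it, along the tool's axes as they then stand; what a row does not reach is not made up. A row lasts 1/12 s, in which the tool goes at most 41.7 mm and 7.16 degrees, less where a joint would pass 70% of its speed; a pose out of reach is approached as far as the arm can. A call is refused whole if a number of a shift passes 0.0417 or a number of a turn 0.125, either way. A call with a gripper value outside its range is refused whole. The fingers move at their own pace and stop on an object; "grip_force" is the grip in N (left out, the last holds). Time passes only in rows, so rows that do not move let the fingers close. It gives the time, the measured TCP pose, the force, the opening and the grip force at its end, in the units of the state.
- robot.observe(): the state, without advancing time (a new reading comes with each control period).
- robot.capture(name): name is "scene" or "top"; returns a dict with "img" (480x640x3 uint8, red, green, blue), "camera_matrix" (3x3 intrinsics, pixels), "rvec" (rotation vector, rad) and "tvec" (3), from world to camera coordinates, as OpenCV has them. Camera axes: x right, y down, z forward; pixel columns grow to the right and rows downward; lengths in m; the calibration is good to about 2 mm. A picture is of the moment at which its call begins. There is no depth.
- robot.hand_in(): hands the job in; it is judged then, once.
Trained networks look in the newest picture that a camera, given by its name, has taken for a name from the list of things; names that differ only in an ending like _2 or _b are one class to them, and where a whole thing is asked for, a point or a joint stands for the part that bears it (a point fixed in the world has none). Each returns a list of dicts, best first, with "score" (0 to 1); they miss things now and then, are a little off and sometimes report something else, mostly with a low value. They report only what shows in the picture. A call takes as long as a camera call.
- robot.trace(name, camera): "mask" (480x640 bool, what is visible of it) and "point" ([column, row] in pixels, amid what is visible of it).
The state is a dict: "t": time; "joint_positions": joint angles; "joint_vel": joint speeds; "joint_efforts": joint torques, N m; "eef_pos": TCP position; "eef_rot": TCP orientation; "wrist_force": force on the tool from outside, world axes, zero at the start; "ft_torque": the same for the moment, N m; "width": finger opening in m; "gripper_force": force on a finger pad.
Only numpy, scipy, OpenCV 4.12 (cv2) and the standard library are available. Lean on these libraries where they do the work, as an engineer would, in place of code of your own. Each camera call takes 0.05 s, during which the arm holds its last target. There are 200 camera calls.

## Working session

There is one attempt and no reset: what is moved stays moved. The work goes in short steps, Python scripts to look and compute and a tool call to move; the robot and the scene stay as the last step left them, time stands still between calls to the robot, and variables do not carry over. Pictures are saved under pics/ and viewed, at most 10 in all, crops included, and the job is handed in when it is done.

Besides the shell and the picture viewer there is one more tool, called as a command line: name --pt "numbers of a row" for each row, then --argument value for the rest. drive_tool: Moves the arm, as the interface text tells. Its arguments: {"type":"object","properties":{"moves":{"type":"array"},"grip_force":{"type":"number"}},"required":["moves"]}

```bash
mkdir -p pics; ls
python3 - <<'E'
from station import robot
import cv2,numpy as np
s=robot.observe();print({k:np.round(v,3) for k,v in s.items()})
for c in("scene","top"):
    d=robot.capture(c);cv2.imwrite(f"pics/{c}0.png",d["img"][:,:,::-1])
    np.savez(f"cam_{c}.npz",K=d["camera_matrix"],r=d["rvec"],t=d["tvec"])
    R=cv2.Rodrigues(np.array(d["rvec"],float))[0];print(c,np.round(-R.T@np.array(d["tvec"]).ravel(),3),np.round(R,2).tolist(),np.round(d["camera_matrix"],1).tolist())
    for n in("mallet","mallet_head","mallet_grip","round_block","round_peg","square_block","square_peg","sanding_block","marker","caul_3"):
        for k,o in enumerate(robot.trace(n,c)[:2]):
            print(c,n,round(o["score"],2),np.round(o["point"]),o["mask"].sum())
            if k==0:np.save(f"m_{c}_{n}.npy",o["mask"])
E
```

```text
pics
{'t': np.float64(0.0), 'joint_positions': array([-1.23 ,  0.69 , -0.195,  1.566,  0.157,  0.903, -0.215]), 'joint_vel': array([-0.001, -0.   , -0.001, -0.   ,  0.001,  0.001,  0.001]), 'joint_efforts': array([ 0.0000e+00, -5.2757e+01, -1.2670e+00, -1.5343e+01, -5.3000e-02,
        7.0000e-03,  0.0000e+00]), 'eef_pos': array([0.189, 0.595, 0.238]), 'eef_rot': array([-3.14 ,  0.   ,  2.835]), 'wrist_force': array([-0.009, -0.276,  1.118]), 'ft_torque': array([-0.047, -0.01 ,  0.011]), 'gripper_force': np.float64(0.0), 'width': np.float64(0.089)}
scene [-0.046 -0.707  0.766] [[0.73, -0.69, -0.01], [-0.43, -0.45, -0.79], [0.54, 0.58, -0.62]] [[511.9, 0.0, 318.9], [0.0, 511.9, 245.0], [0.0, 0.0, 1.0]]
scene mallet 0.58 [247. 204.] 2379
scene mallet 0.47 [320. 340.] 522
scene mallet_head 0.67 [247. 202.] 2304
scene mallet_grip 0.91 [245. 205.] 2272
scene mallet_grip 0.62 [358. 267.] 4314
scene round_block 0.67 [428. 318.] 5530
scene round_peg 0.55 [426. 293.] 392
scene square_block 0.73 [357. 271.] 4321
scene square_block 0.7 [351. 241.] 376
scene square_peg 0.8 [352. 245.] 344
scene 
[... 171 characters left out ...]
 281.] 883
scene caul_3 0.4 [427. 321.] 5482
top [ 0.333 -0.125  1.165] [[0.03, -1.0, -0.01], [-0.98, -0.02, -0.19], [0.19, 0.02, -0.98]] [[495.0, 0.0, 316.5], [0.0, 495.0, 234.8], [0.0, 0.0, 1.0]]
top mallet 0.58 [193. 229.] 1970
top mallet_head 0.67 [198. 233.] 1896
top mallet_grip 0.89 [195. 235.] 2177
top round_block 0.84 [419. 227.] 3346
top round_peg 0.57 [426. 230.] 279
top square_block 0.93 [332. 218.] 2988
top square_peg 0.74 [337. 224.] 265
top square_peg 0.49 [285. 276.] 802
top sanding_block 0.88 [434. 299.] 1299
top sanding_block 0.44 [194. 229.] 1960
top marker 0.83 [364. 301.] 354
top marker 0.22 [198. 235.] 2115
top caul_3 0.94 [284. 278.] 809
top caul_3 0.73 [194. 228.] 2163
```

View pics/scene0.png

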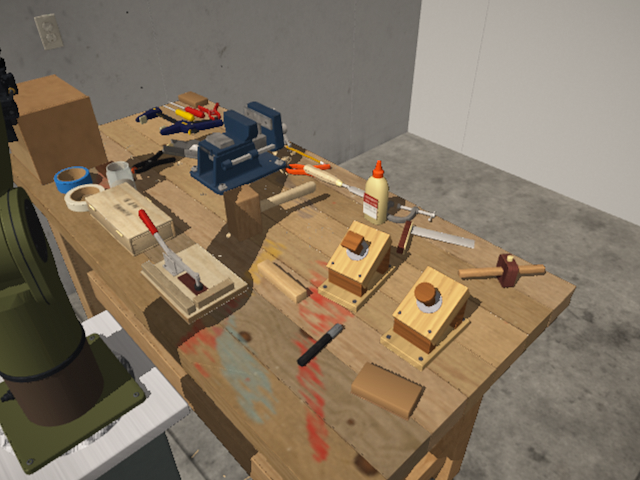

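View pics/top0.png

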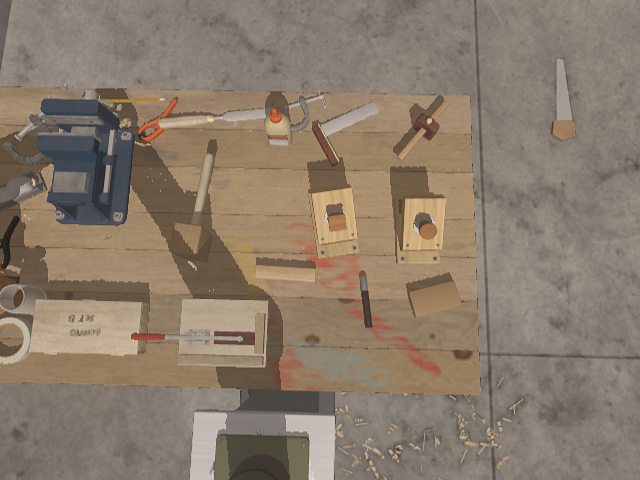

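The scene view shows the mallet with its head at about (245,210) and handle pointing away to (315,187). The round peg is on the right block, scene (428,293) / top (427,230), and the square peg is on the left one, (352,243) / (336,221). I'll fit the box models to the masks in both views.

```bash
cat > fit.py <<'E'
import numpy as np,cv2
from scipy.optimize import minimize
from scipy.spatial.transform import Rotation as Ro
def box(a,b):return np.array([[x,y,z] for x in(a[0],b[0]) for y in(a[1],b[1]) for z in(a[2],b[2])],float)/1000
def cams():
    return {c:np.load(f"cam_{c}.npz") for c in("scene","top")}
MAL=[box((-123,-58,0),(-55,58,62)),box((-55,-16,20),(123,16,42))]
T=Ro.from_euler('y',-30,degrees=True)   # slope frame: x up slope, z along peg
FC=np.array([0,0,.095])
def slope(p):return T.apply(p)+FC
def peg(s,r=19,sq=False):
    a=np.linspace(0,2*np.pi,25);ring=np.c_[r*np.cos(a),r*np.sin(a)]
    if sq: ring=np.array([[18,18],[18,-18],[-18,-18],[-18,18.]])
    return slope(np.vstack([np.c_[ring,0*ring[:,0]+h] for h in(43,55)])/1000-[0,0,s])
BLK=[box((-80,-50,0),(80,50,18)),slope(box((-60,-45,-36),(60,45,0)))]
def render(parts,R,t,c,S=4):
    m=np.zeros((480,640),np.uint8)
    for p in parts:
        q=cv2.projectPoints(R.apply(p)+t,c['r'],c['t'],c['K'],None)[0].reshape(-1,2)
        cv2.fillConvexPoly(m,np.round(cv2.convexHull(q.astype(np.float32))*16).astype(np.int32),255,cv2.LINE_AA,4)
    return m/255.
def fit(f,x0,masks,scale):
    C=cams();B=lambda m:cv2.GaussianBlur(m.astype(np.float32),(0,0),1.2)
    M={c:B(m) for c,m in masks.items()}
    def cost(u):
        parts,R,t=f(x0+u*scale)
        return sum(((B(render(parts,R,t,C[c]))-M[c])**2).sum()/M[c].sum() for c in M)
    best=None
    u=np.zeros(len(x0))
    for k in range(3):
        sim=np.vstack([u]+[u+e*(1,.5,-.4)[k] for e in np.eye(len(x0))])
        r=minimize(cost,u,method='Nelder-Mead',options=dict(initial_simplex=sim,maxiter=400,xatol=1e-3,fatol=1e-5));u=r.x
    return x0+u*scale,r.fun
def ray(px,c,z):
    R=cv2.Rodrigues(c['r'])[0];o=-R.T@c['t'].ravel();d=R.T@np.linalg.inv(c['K'])@np.array([px[0],px[1],1.])
    return o+d*(z-o[2])/d[2]
E
cat > f1.py <<'E'
from fit import *
C=cams();L=lambda n,cs=("scene","top"):{c:np.load(f"m_{c}_{n}.npy") for c in cs}
sc=np.array([.02,.02,.02,.15])
h=ray((192,242),C['top'],.116);g=ray((206,185),C['top'],.07);print("head,handle",h,g)
d=(g-h)[:2];yaw=np.arctan2(d[1],d[0]);d/=np.hypot(*d)
up=Ro.from_euler('x',90,degrees=True)
f=lambda x:(MAL,Ro.from_euler('z',x[3])*up,x[:3]-(Ro.from_euler('z',x[3])*up).apply([0,0,.031]))
print("mallet_grip",*fit(f,np.array([h[0]+.089*d[0],h[1]+.089*d[1],.058,yaw]),L("mallet"),sc))
for n,px,sq in(("round",(427,230),0),("square",(337,222),1)):
    p=ray(px,C['top'],.14);f=lambda x:(BLK+[peg(.004,sq=sq)],Ro.from_euler('z',x[3]),x[:3])
    x,c=fit(f,np.array([p[0]+.03,p[1],0,.0]),L(n+"_block"),sc);print(n,x,c)
    R=Ro.from_euler('z',x[3]);print(" face centre",R.apply(FC)+x[:3])
    y,c=fit(lambda u:([peg(u[2],sq=sq)],R,x[:3]*[1,1,0]+[u[0],u[1],0]),np.array([0,0,.004]),L(n+"_peg"),np.array([.01,.01,.01]));print("  peg dx dy sink",y,c)
for n,s in(("sanding_block",(60,110,24)),("marker",(16,119,17)),("caul_3",(30,140,24))):
    m=np.load(f"m_top_{n}.npy");q=np.argwhere(m)[:,::-1].mean(0);p=ray(q,C['top'],s[2]/1000)
    (w)=cv2.minAreaRect(np.argwhere(m)[:,::-1].astype(np.float32));print(n,np.round(p,3),w)
E
python3 f1.py
```

```text
head,handle [0.51371997 0.16095195 0.116     ] [0.65572877 0.15114993 0.07      ]
mallet_grip [ 0.61199863  0.16857633  0.05303817 -0.1218739 ] 0.23418152332305908
round [ 0.57478712 -0.34283314 -0.0050953   0.03987562] 0.04102077707648277
 face centre [ 0.57478712 -0.34283314  0.0899047 ]
  peg dx dy sink [-0.0054972  -0.0002553   0.01527517] 0.08096636831760406
square [ 0.58858932 -0.14475421 -0.0041845   0.17484854] 0.047855257987976074
 face centre [ 0.58858932 -0.14475421  0.0908155 ]
  peg dx dy sink [-0.00487427 -0.00188211  0.01282869] 0.15878596901893616
sanding_block [ 0.414 -0.379  0.024] ((433.8824157714844, 298.0294189453125), (27.163990020751953, 49.71980285644531), 75.96376037597656)
marker [ 0.402 -0.223  0.017] ((365.54351806640625, 301.3807678222656), (51.46499252319336, 7.068274974822998), 83.48019409179688)
caul_3 [ 0.463 -0.036  0.024] ((285.0385437011719, 272.89605712890625), (60.32404708862305, 13.63183307647705), 3.6522228717803955)
```

```bash
cat > ov.py <<'E'
from fit import *
def overlay(sets,name,rois):
    C=cams();out=[]
    for c,(x0,y0,x1,y1),ms in rois:
        im=cv2.imread(f"pics/{c}0.png");k=4
        big=cv2.resize(im[y0:y1,x0:x1],None,fx=k,fy=k,interpolation=cv2.INTER_CUBIC)
        for parts,R,t in sets:
            for p in parts:
                q=cv2.projectPoints(R.apply(p)+t,C[c]['r'],C[c]['t'],C[c]['K'],None)[0].reshape(-1,2)
                hq=((cv2.convexHull(q.astype(np.float32))-[x0,y0]+.5)*k).astype(np.int32);cv2.polylines(big,[hq],1,(255,255,0),1)
        for m in ms:
            mm=cv2.resize(m[y0:y1,x0:x1].astype(np.uint8),None,fx=k,fy=k,interpolation=0)
            cs,_=cv2.findContours(mm,cv2.RETR_EXTERNAL,2);cv2.drawContours(big,cs,-1,(0,0,255),1)
        out.append(big)
    H=max(o.shape[0] for o in out);out=[cv2.copyMakeBorder(o,0,H-o.shape[0],0,4,0) for o in out]
    o=np.hstack(out);print(o.shape);cv2.imwrite(name,o)
E
python3 - <<'E'
from ov import *
up=Ro.from_euler('x',90,degrees=True)
x=np.array([0.612,.1686,.053,-.1219]);R=Ro.from_euler('z',x[3])*up
y=np.array([0.5748,-.3428,-.0051]);
L=lambda n,c:np.load(f"m_{c}_{n}.npy")
overlay([(MAL,R,x[:3]-R.apply([0,0,.031])),(BLK+[peg(.008)],Ro.from_euler('z',.04),y)],"pics/ov1.png",
[("scene",(220,170,325,250),[L("mallet","scene")]),("top",(165,145,225,265),[L("mallet","top")])])
overlay([(BLK+[peg(.008)],Ro.from_euler('z',.04),y)],"pics/ov2.png",
[("scene",(375,255,480,370),[L("round_block","scene"),L("round_peg","scene")]),("top",(385,180,455,275),[L("round_block","top"),L("round_peg","top")])])
E
```

```text
(480, 668, 3)
(460, 708, 3)
```

View pics/ov1.png

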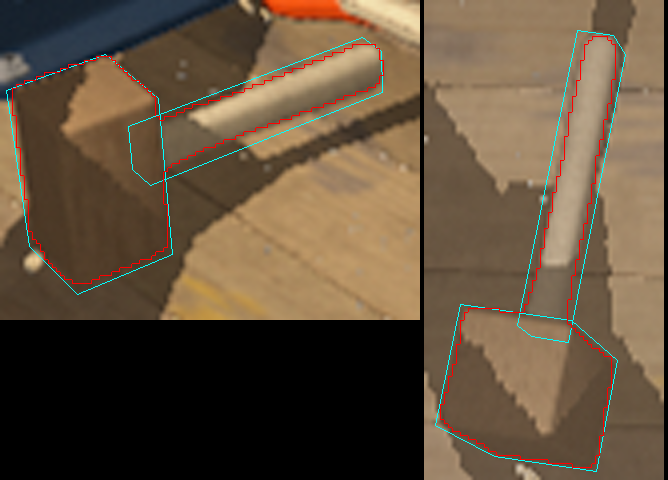

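View pics/ov2.png

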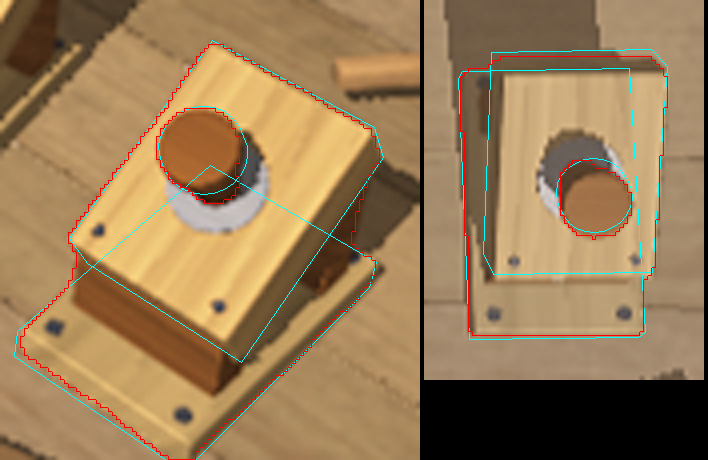

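The mallet overlay fits, with the head edges matching the mask and the handle rounded. The block overlay is slightly low, about 5 mm in z. I'll refit with z set by the bench and triangulate the peg head directly.

```bash
cat > f2.py <<'E'
from fit import *
C=cams();L=lambda n:{c:np.load(f"m_{c}_{n}.npy") for c in("scene","top")}
sc=np.array([.02,.02,.15]);up=Ro.from_euler('x',90,degrees=True)
f=lambda x:(MAL,Ro.from_euler('z',x[2])*up,np.array([x[0],x[1],.058])-(Ro.from_euler('z',x[2])*up).apply([0,0,.031]))
for v in(("scene",),("top",),("scene","top")):
    pick=lambda n:{c:m for c,m in L(n).items() if c in v}
    print(v,"mallet_grip",*fit(f,np.array([.612,.168,-.12]),pick("mallet"),sc))
    for n,x0,sq in(("round",(.575,-.343,.04),0),("square",(.589,-.145,.17),1)):
        x,c=fit(lambda x:(BLK+[peg(.004,sq=sq)],Ro.from_euler('z',x[2]),np.array([x[0],x[1],0])),np.array(x0),pick(n+"_block"),sc);print(" ",n,x,c)
# triangulate peg-head top face by colour
pts={}
for c,(x0,y0,x1,y1) in(("scene",(405,275,445,315)),("top",(415,215,445,242))):
    im=cv2.imread(f"pics/{c}0.png");h=cv2.cvtColor(im,cv2.COLOR_BGR2HSV)
    m=((h[...,0]<14)&(h[...,1]>120)&(h[...,2]>130)).astype(np.uint8);k=np.zeros_like(m);k[y0:y1,x0:x1]=m[y0:y1,x0:x1]
    n,l,st,ce=cv2.connectedComponentsWithStats(k);i=1+st[1:,4].argmax();pts[c]=ce[i];print(c,ce[i],st[i])
P=[C[c]['K']@np.c_[cv2.Rodrigues(C[c]['r'])[0],C[c]['t'].ravel()] for c in pts]
X=cv2.triangulatePoints(P[0],P[1],*[np.array(pts[c]).reshape(2,1) for c in pts]);X=(X[:3]/X[3]).ravel();print("peg top",X)
for c in pts:print(c,cv2.projectPoints(X,C[c]['r'],C[c]['t'],C[c]['K'],None)[0].ravel())
E
python3 f2.py
```

```text
('scene',) mallet_grip [ 0.61124444  0.16670758 -0.120305  ] 0.09788127988576889
  round [ 0.57260754 -0.34475745  0.03983772] 0.023209523409605026
  square [ 0.58717009 -0.1469695   0.1844194 ] 0.02632443793118
('top',) mallet_grip [ 0.61038659  0.16624012 -0.1269673 ] 0.14214009046554565
  round [ 0.57331007 -0.34207573  0.03996003] 0.024688296020030975
  square [ 0.58685788 -0.14537341  0.17311884] 0.027085229754447937
('scene', 'top') mallet_grip [ 0.61102229  0.16688579 -0.12006386] 0.24149027466773987
  round [ 0.573265   -0.34333503  0.03835611] 0.05196256935596466
  square [ 0.58697446 -0.14590954  0.17591762] 0.055132463574409485
scene [424.15354331 291.35433071] [415 283  20  19 254]
top [422.5 229. ] [420 229   6   1   6]
peg top [ 0.55599709 -0.33703541  0.12076364]
scene [422.65254233 291.709196  ]
top [423.45759488 227.96702836]
```

Run:
```python
from fit import *
C=cams();R=Ro.from_euler('z',.039)
for s in(0,.004,.008):
    X=R.apply(slope(np.array([0,0,.055-s])))+[.573,-.3435,0]
    print(s,X,[np.round(cv2.projectPoints(X,C[c]['r'],C[c]['t'],C[c]['K'],None)[0].ravel(),1) for c in C])
for c,(x0,y0,x1,y1) in(("scene",(405,275,445,315)),("top",(420,212,448,245))):
    im=cv2.imread(f"pics/{c}0.png");h=cv2.cvtColor(im,cv2.COLOR_BGR2HSV)[y0:y1,x0:x1]
    if c=="top":print(h[16,::2].tolist())
    m=((h[...,0]<15)&(h[...,1]>95)&(h[...,2]>140));q=np.argwhere(m)[:,::-1]+[x0,y0];print(c,q.mean(0),q.min(0),q.max(0),len(q))
```

```text
0 [ 0.54552091 -0.34457223  0.1426314 ] [array([423.9, 287.7]), array([429.2, 230.8])]
0.004 [ 0.54751939 -0.34449425  0.1391673 ] [array([424.3, 288.5]), array([428.8, 230.2])]
0.008 [ 0.54951787 -0.34441627  0.13570319] [array([424.7, 289.4]), array([428.4, 229.6])]
scene [424.12195122 291.47735192] [415 283] [434 301] 287
[[15, 139, 108], [14, 139, 163], [14, 139, 161], [14, 137, 160], [14, 140, 160], [14, 138, 159], [14, 140, 159], [14, 139, 158], [14, 134, 162], [18, 98, 205], [18, 99, 204], [18, 96, 216], [17, 89, 163], [17, 87, 168]]
top [427.98029557 230.93596059] [420 224] [436 238] 203
```

drive_tool --pt "1 0 0 -0.02 0 0 -0.093" --pt "1 0 0 -0.02 0 0 -0.093" --pt "1 -0.023 -0.019 0 0 0 0" --pt "1 -0.023 -0.019 0 0 0 0" --pt "1 -0.023 -0.019 0 0 0 0" --grip_force 60

```text
t: 1.52
eef_pos: [0.2508, 0.5305, 0.2791]
eef_rot: [3.14, 0.0, 3.022]
wrist_force: [0.1, -0.2, -0.7]
width: 0.0882
gripper_force: 0.0
```

drive_tool --pt "1 -0.023 -0.019 0 0 0 0" --pt "1 -0.023 -0.019 0 0 0 0" --pt "1 -0.023 -0.019 0 0 0 0" --pt "1 -0.023 -0.019 0 0 0 0" --pt "1 -0.023 -0.019 0 0 0 0"

```text
t: 1.93
eef_pos: [0.354, 0.4217, 0.2789]
eef_rot: [3.141, 0.0, 3.021]
wrist_force: [1.1, -0.3, -0.1]
width: 0.0884
gripper_force: 0.0
```

drive_tool --pt "1 -0.023 -0.019 0 0 0 0" --pt "1 -0.023 -0.019 0 0 0 0" --pt "1 -0.023 -0.019 0 0 0 0" --pt "1 -0.023 -0.019 0 0 0 0" --pt "1 -0.023 -0.019 0 0 0 0"

```text
t: 2.35
eef_pos: [0.4567, 0.3134, 0.2789]
eef_rot: [3.141, 0.0, 3.021]
wrist_force: [-0.9, 0.2, 0.1]
width: 0.0881
gripper_force: 0.0
```

drive_tool --pt "1 -0.023 -0.019 0 0 0 0" --pt "1 -0.023 -0.019 0 0 0 0" --pt "1 -0.023 -0.019 0 0 0 0" --pt "1 -0.023 -0.019 0 0 0 0" --pt "1 0 0 0 0 0 0"

```text
t: 2.77
eef_pos: [0.5429, 0.2209, 0.2784]
eef_rot: [-3.138, 0.004, 3.011]
wrist_force: [1.4, -0.6, -0.6]
width: 0.0883
gripper_force: 0.0
```

drive_tool --pt "1 -0.02 -0.013 0 0 0 0" --pt "1 -0.02 -0.013 0 0 0 0" --pt "1 -0.02 -0.013 0 0 0 0" --pt "1 -0.01 -0.007 0 0 0 0" --pt "1 0 0 0 0 0 0"

```text
t: 3.18
eef_pos: [0.6038, 0.1711, 0.2783]
eef_rot: [-3.14, 0.001, 3.016]
wrist_force: [1.0, -0.3, -0.0]
width: 0.0877
gripper_force: 0.0
```

Run:
```python
from station import robot
import numpy as np,cv2
s=robot.observe();print(s["eef_pos"],s["eef_rot"],np.round(s["joint_positions"],3))
a=robot.capture("scene")["img"];b=robot.capture("top")["img"]
cv2.imwrite("pics/s1.png",np.hstack([cv2.resize(a[60:300,150:400],None,fx=1.6,fy=1.6),cv2.resize(b[80:320,100:350],None,fx=1.6,fy=1.6)])[:,:,::-1])
```

```text
[0.60378898 0.17106393 0.27832917] [-3.14014692e+00  1.24383981e-03  3.01589186e+00] [-0.198  0.656 -0.279  1.506  0.202  1.007  0.915]
```

View pics/s1.png

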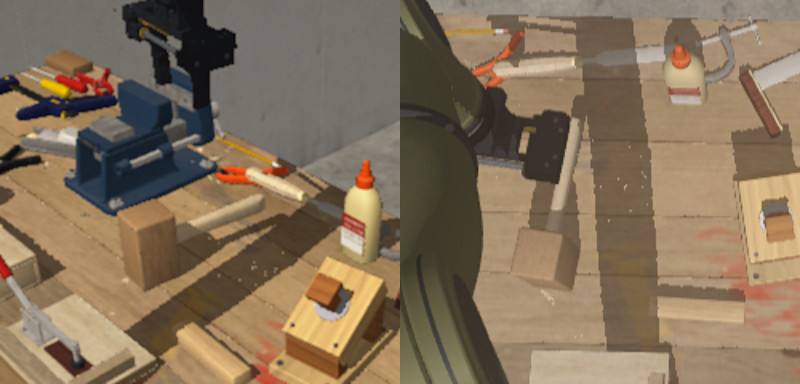

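The fingers hang over the handle, in free space beside the vise. Next I descend onto the handle and close.

drive_tool --pt "1 -0.003 -0.004 0.025 0 0 0" --pt "1 0 0 0.03 0 0 0" --pt "1 0 0 0.03 0 0 0" --pt "1 0 0 0.03 0 0 0" --pt "1 0 0 0.03 0 0 0"

```text
t: 3.7
eef_pos: [0.6028, 0.1722, 0.133]
eef_rot: [3.14, -0.001, 3.024]
wrist_force: [0.1, -0.6, -0.2]
width: 0.0879
gripper_force: 0.0
```

drive_tool --pt "1 0 0 0.03 0 0 0" --pt "1 0 0 0.03 0 0 0" --pt "1 0 0 0.02 0 0 0" --pt "1 0 0 0.01 0 0 0" --pt "1 0 0 0 0 0 0"

```text
t: 4.12
eef_pos: [0.6018, 0.1711, 0.0419]
eef_rot: [-3.141, -0.005, 3.023]
wrist_force: [0.9, -0.6, 0.8]
width: 0.0884
gripper_force: 0.0
```

drive_tool --pt "1 -0.005 -0.003 0.003 0 0 0" --pt "1 0 0 0 0 0 0" --pt "-1 0 0 0 0 0 0" --pt "-1 0 0 0 0 0 0" --pt "-1 0 0 0 0 0 0"

```text
t: 4.53
eef_pos: [0.6096, 0.1663, 0.0417]
eef_rot: [3.141, 0.001, 3.021]
wrist_force: [-0.4, 0.5, -0.4]
width: 0.0705
gripper_force: 0.0
```

drive_tool --pt "-1 0 0 0 0 0 0" --pt "-1 0 0 0 0 0 0" --pt "-1 0 0 0 0 0 0" --pt "-1 0 0 0 0 0 0" --pt "-1 0 0 0 0 0 0"

```text
t: 4.95
eef_pos: [0.609, 0.1661, 0.0407]
eef_rot: [3.142, -0.0, 3.021]
wrist_force: [-0.1, -0.6, -1.1]
width: 0.037
gripper_force: 0.0
```

drive_tool --pt "-1 0 0 0 0 0 0" --pt "-1 0 0 0 0 0 0" --pt "-1 0 0 0 0 0 0" --pt "-1 0 0 0 0 0 0" --pt "-1 0 0 0 0 0 0"

```text
t: 5.37
eef_pos: [0.609, 0.166, 0.0407]
eef_rot: [3.142, -0.0, 3.021]
wrist_force: [0.1, -0.2, -0.5]
width: 0.02
gripper_force: 60.0
```

drive_tool --pt "-1 0 0 0 0 0 0" --pt "-1 0 0 -0.003 0 0 0" --pt "-1 0 0 -0.006 0 0 0" --pt "-1 0 0 -0.01 0 0 0" --pt "-1 0 0 -0.015 0 0 0"

```text
t: 5.78
eef_pos: [0.6081, 0.1657, 0.0745]
eef_rot: [-3.141, -0.002, 3.021]
wrist_force: [0.0, 0.5, -4.1]
width: 0.0197
gripper_force: 60.0
```

Grasped and lifted: width 20 mm, and the wrist carries about the mallet's weight. Next I lift high, carry it across, then turn and tilt.

drive_tool --pt "-1 0 0 -0.025 0 0 0" --pt "-1 0 0 -0.03 0 0 0" --pt "-1 0 0 -0.03 0 0 0" --pt "-1 0 0 -0.03 0 0 0" --pt "-1 0 0 -0.03 0 0 0"

```text
t: 6.2
eef_pos: [0.6086, 0.1659, 0.222]
eef_rot: [3.141, 0.0, 3.021]
wrist_force: [0.2, 0.7, -3.8]
width: 0.0195
gripper_force: 60.0
```

drive_tool --pt "-1 0 0 -0.03 0 0 0" --pt "-1 0 0 -0.03 0 0 0" --pt "-1 0 -0.01 -0.02 0 0 0" --pt "-1 0 -0.02 0 0 0 0" --pt "-1 -0.002 -0.03 0 0 0 0"

```text
t: 6.62
eef_pos: [0.6037, 0.1099, 0.3025]
eef_rot: [3.137, 0.004, 3.027]
wrist_force: [0.9, -0.1, -4.2]
width: 0.0195
gripper_force: 60.0
```

drive_tool --pt "-1 -0.002 -0.03 0 0 0 0" --pt "-1 -0.002 -0.03 0 0 0 0" --pt "-1 -0.002 -0.03 0 0 0 0" --pt "-1 -0.002 -0.03 0 0 0 0" --pt "-1 -0.002 -0.03 0 0 0 0"

```text
t: 7.03
eef_pos: [0.5949, -0.0453, 0.3005]
eef_rot: [-3.142, 0.0, 3.021]
wrist_force: [0.3, 0.4, -3.6]
width: 0.0196
gripper_force: 60.0
```

drive_tool --pt "-1 -0.002 -0.03 0 0 0 0" --pt "-1 -0.002 -0.03 0 0 0 0" --pt "-1 -0.002 -0.03 0 0 0 0" --pt "-1 -0.002 -0.03 0 0 0 0" --pt "-1 -0.002 -0.03 0 0 0 0"

```text
t: 7.45
eef_pos: [0.5867, -0.1953, 0.3005]
eef_rot: [3.142, 0.0, 3.021]
wrist_force: [1.2, -0.2, -3.7]
width: 0.0201
gripper_force: 60.0
```

drive_tool --pt "-1 -0.002 -0.03 0 0 0 0" --pt "-1 -0.002 -0.03 0 0 0 0" --pt "-1 -0.002 -0.03 0 0 0 0" --pt "-1 -0.002 -0.02 0 0 0 0" --pt "-1 0 -0.01 0 0 0 0"

```text
t: 7.87
eef_pos: [0.5794, -0.3184, 0.3]
eef_rot: [-3.139, -0.0, 3.016]
wrist_force: [-0.3, -0.3, -3.6]
width: 0.0199
gripper_force: 60.0
```

Next I turn to align with the block, then tilt 30°.

drive_tool --pt "-1 0 -0.01 0 0 0 -0.04" --pt "-1 0 -0.01 0 0 0 -0.04" --pt "-1 0 0 0 0 0 -0.04" --pt "-1 0 0 0 0 0 -0.04" --pt "-1 0 0 0 0 0 0"

```text
t: 8.28
eef_pos: [0.579, -0.3326, 0.3]
eef_rot: [3.14, 0.0, -3.1]
wrist_force: [0.2, -0.5, -3.4]
width: 0.02
gripper_force: 60.0
```

drive_tool --pt "-1 0 0 0 0 -0.087 0" --pt "-1 0 0 0 0 -0.087 0" --pt "-1 0 0 0 0 -0.088 0" --pt "-1 0 0 0 0 -0.087 0" --pt "-1 0 0 0 0 -0.087 0"

```text
t: 8.7
eef_pos: [0.5787, -0.3326, 0.3007]
eef_rot: [-3.141, 0.44, -3.102]
wrist_force: [0.1, -0.4, -4.4]
width: 0.0195
gripper_force: 60.0
```

drive_tool --pt "-1 0 0 0 0 -0.087 0" --pt "-1 0 0 0 0 0 0" --pt "-1 0 0 0 0 0 0"

```text
t: 8.95
eef_pos: [0.5771, -0.3338, 0.299]
eef_rot: [3.139, 0.519, -3.105]
wrist_force: [0.4, 1.0, -2.3]
width: 0.0197
gripper_force: 60.0
```

```bash
cat > tool.py <<'E'
from fit import *
from station import robot
def err(target_tcp,psi=.039):
    "shift in tool axes and turn to reach target with tool along the round peg"
    s=robot.observe();p=np.array(s["eef_pos"]);R=Ro.from_euler('xyz',s["eef_rot"])
    z=np.array([.5*np.cos(psi),.5*np.sin(psi),-.8660254]);x=-np.array([.8660254*np.cos(psi),.8660254*np.sin(psi),.5])
    Rt=Ro.from_matrix(np.c_[x,np.cross(z,x),z])
    print("t",s["t"],"p",p,"shift",np.round(R.inv().apply(target_tcp-p),4),"turn",np.round((R.inv()*Rt).as_rotvec(),4),"q",np.round(s["joint_positions"],2))
    return R,p
E
python3 - <<'E'
from tool import *
R,p=err(np.array([.579,-.343,.258]))
C=cams()
out=[]
BODY=Ro.from_matrix(np.c_[[-1,0,0],[0,0,-1],[0,-1,0]])  # body axes in tool frame: x=-xt, y=-zt, z=-yt
Rb=R*BODY;t=p+R.apply([-.002,0,-.0173])-Rb.apply([0,0,.031])
for c,(x0,y0,x1,y1) in(("scene",(340,130,500,330)),("top",(370,100,530,300))):
    im=robot.capture(c)["img"][:,:,::-1].copy();big=cv2.resize(im[y0:y1,x0:x1],None,fx=2.5,fy=2.5,interpolation=cv2.INTER_CUBIC)
    for q in MAL:
        h=cv2.projectPoints(Rb.apply(q)+t,C[c]['r'],C[c]['t'],C[c]['K'],None)[0].reshape(-1,2).astype(np.float32)
        cv2.polylines(big,[((cv2.convexHull(h)-[x0,y0]+.5)*2.5).astype(int)],1,(255,255,0),1)
    out.append(big)
cv2.imwrite("pics/tilt.png",np.hstack(out))
E
```

```text
t 8.95 p [ 0.57712718 -0.33377391  0.29896678] shift [ 0.019  -0.0094  0.0363] turn [ 0.0012 -0.005  -0.0021] q [ 0.96  0.6  -0.58  1.8   0.11  0.38  2.04]
```

View pics/tilt.png

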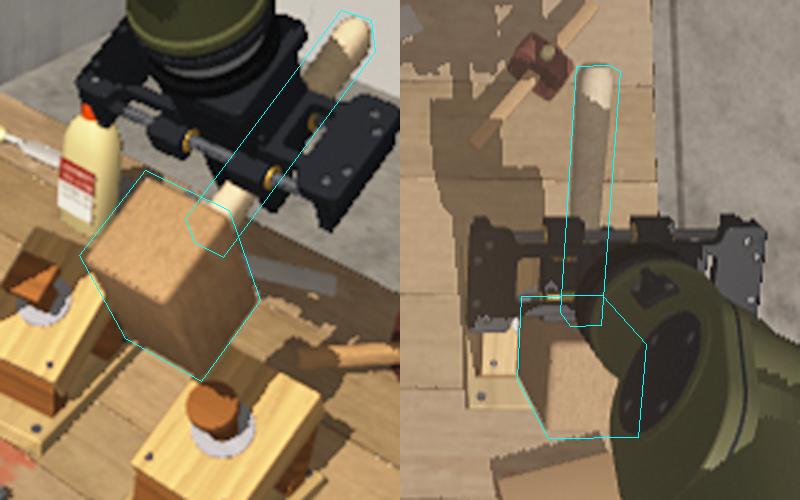

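The outline predicted from the arm pose matches the real mallet in both views, so it hasn't slipped and is tilted as planned. Next I move to a hover above the peg.

drive_tool --pt "-1 0.006 -0.003 0.012 0 -0.005 -0.002" --pt "-1 0.006 -0.003 0.012 0 0 0" --pt "-1 0.006 -0.003 0.012 0 0 0" --pt "-1 0 0 0 0 0 0" --pt "-1 0 0 0 0 0 0"

```text
t: 9.47
eef_pos: [0.5832, -0.342, 0.2596]
eef_rot: [-3.141, 0.528, -3.099]
wrist_force: [0.9, 0.3, -3.2]
width: 0.0199
gripper_force: 60.0
```

Run:
```python
from tool import *
err(np.array([.6044,-.3423,.2144]))
```

```text
t 9.4667 p [ 0.58321256 -0.34198714  0.25964744] shift [ 0.0045 -0.0012  0.0497] turn [0.0013 0.0041 0.0032] q [ 0.94  0.66 -0.56  1.82  0.14  0.29  2.05]
```

drive_tool --pt "-1 0.002 -0.001 0.02 0 0.004 0.003" --pt "-1 0.002 0 0.03 0 0 0" --pt "-1 0 0 0.02 0 0 0"

```text
t: 9.72
eef_pos: [0.6164, -0.3431, 0.1984]
eef_rot: [-3.139, 0.528, -3.102]
wrist_force: [0.9, -1.8, 1.6]
width: 0.0199
gripper_force: 60.0
```

drive_tool --pt "-1 0 0 -0.02 0 0 0" --pt "-1 0 0 -0.03 0 0 0" --pt "-1 0 0 -0.02 0 0 0" --pt "-1 0 0 0 0 0 0" --pt "-1 0 0 0 0 0 0"

```text
t: 10.13
eef_pos: [0.5799, -0.3443, 0.2598]
eef_rot: [-3.139, 0.527, -3.102]
wrist_force: [0.2, 0.4, -4.0]
width: 0.0195
gripper_force: 60.0
```

```bash
cat > look.py <<'E'
from tool import *
import sys
R,p=err(np.array([.6044,-.3423,.2144]))
C=cams();out=[]
BODY=Ro.from_matrix(np.c_[[-1,0,0],[0,0,-1],[0,-1,0]])
Rb=R*BODY;t=p+R.apply([-.002,0,-.0173])-Rb.apply([0,0,.031])
RB=Ro.from_euler('z',.039);o=np.array([.573,-.3435,0])
for c,(x0,y0,x1,y1) in(("scene",(340,130,500,330)),("top",(370,100,530,300))):
    im=robot.capture(c)["img"][:,:,::-1].copy();big=cv2.resize(im[y0:y1,x0:x1],None,fx=2.5,fy=2.5,interpolation=cv2.INTER_CUBIC)
    for q in [Rb.apply(q)+t for q in MAL]+[RB.apply(peg(.04))+o]:
        h=cv2.projectPoints(q,C[c]['r'],C[c]['t'],C[c]['K'],None)[0].reshape(-1,2).astype(np.float32)
        cv2.polylines(big,[((cv2.convexHull(h)-[x0,y0]+.5)*2.5).astype(int)],1,(255,255,0),1)
    out.append(big)
cv2.imwrite(sys.argv[1],np.hstack(out))
E
python3 look.py pics/tap1.png
```

```text
t 10.1333 p [ 0.5798754  -0.34433119  0.25984488] shift [0.0016 0.0012 0.0516] turn [-0.002   0.0036  0.0003] q [ 0.95  0.66 -0.56  1.83  0.14  0.29  2.05]
```

View pics/tap1.png

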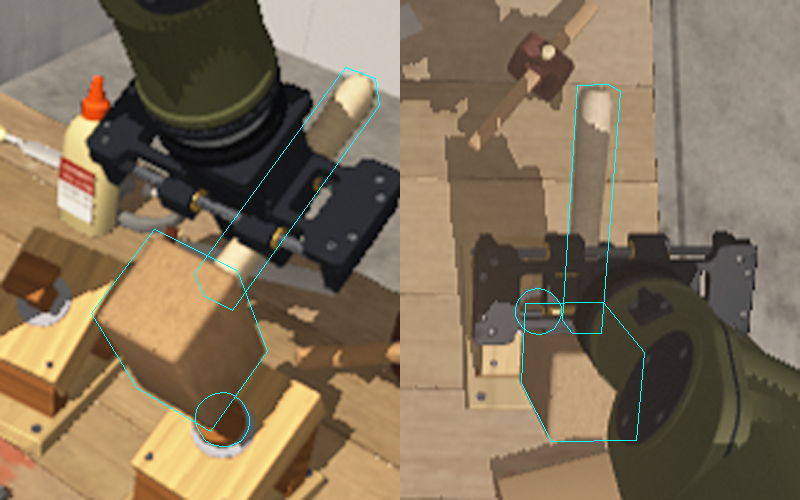

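The outlines still fit, and the peg shows about 28 mm sunk by the TCP depth, so tap 1 worked cleanly. Next is tap 2.

drive_tool --pt "-1 0.001 0.001 0.02 -0.002 0.003 0" --pt "-1 0 0 0.035 0 0 0" --pt "-1 0 0 0.025 0 0 0"

```text
t: 10.48
eef_pos: [0.6188, -0.3406, 0.1858]
eef_rot: [3.139, 0.521, -3.103]
wrist_force: [0.2, -0.4, 3.6]
width: 0.0201
gripper_force: 60.0
```

drive_tool --pt "-1 0 0 -0.02 0 0 0" --pt "-1 0 0 -0.02 0 0 0" --pt "-1 0 0 0 0 0 0" --pt "-1 0 0 0 0 0 0"

```text
t: 10.82
eef_pos: [0.5981, -0.3421, 0.2221]
eef_rot: [3.139, 0.521, -3.103]
wrist_force: [-0.2, -0.4, -4.0]
width: 0.0198
gripper_force: 60.0
```

Run:
```python
from tool import *
err(np.array([.6044,-.3423,.2144]))
```

```text
t 10.8167 p [ 0.59810704 -0.34213106  0.22211706] shift [-0.0016 -0.0004  0.0098] turn [ 0.0022 -0.0021 -0.0007] q [ 0.89  0.72 -0.51  1.82  0.16  0.23  2.03]
```

drive_tool --pt "-1 -0.001 0 0.02 0.002 -0.002 0" --pt "-1 0 0 0.022 0 0 0" --pt "-1 0 0 0.003 0 0 0"

```text
t: 11.07
eef_pos: [0.6239, -0.3407, 0.183]
eef_rot: [-3.141, 0.526, -3.102]
wrist_force: [-2.4, -1.6, 9.9]
width: 0.0193
gripper_force: 60.0
```

Run:
```python
from tool import *
err(np.array([.6044,-.3423,.2144]));print(robot.observe()["wrist_force"])
```

```text
t 11.0667 p [ 0.62385382 -0.34072348  0.18303257] shift [ 0.0011 -0.0008 -0.0369] turn [0.0002 0.0028 0.0006] q [ 0.83  0.79 -0.46  1.8   0.17  0.16  2.02]
[-2.39220764 -1.56646277  9.92593728]
```

drive_tool --pt "-1 0 0 -0.02 0 0 0" --pt "-1 0 0 -0.02 0 0 0" --pt "-1 0 0 0 0 0 0" --pt "-1 0 0 0 0 0 0"

```text
t: 11.4
eef_pos: [0.6008, -0.3422, 0.2186]
eef_rot: [3.141, 0.523, -3.104]
wrist_force: [-0.2, 0.1, -3.5]
width: 0.0196
gripper_force: 60.0
```

drive_tool --pt "-1 0 0 0.02 0 0 0" --pt "-1 0 0 0.022 0 0 0" --pt "-1 0 0 0.002 0 0 0"

```text
t: 11.65
eef_pos: [0.6263, -0.3409, 0.1797]
eef_rot: [-3.141, 0.527, -3.102]
wrist_force: [-2.1, -1.6, 9.1]
width: 0.0199
gripper_force: 60.0
```

Run:
```python
from tool import *
err(np.array([.6044,-.3423,.2144]));print(robot.observe()["wrist_force"])
```

```text
t 11.65 p [ 0.62628591 -0.34089441  0.17965821] shift [ 0.0015 -0.0006 -0.0411] turn [-0.0002  0.0037  0.0007] q [ 0.83  0.8  -0.45  1.79  0.18  0.16  2.01]
[-2.08323252 -1.55969283  9.14247334]
```

drive_tool --pt "-1 0 0 -0.02 0 0 0" --pt "-1 0 0 -0.03 0 0 0" --pt "-1 0 0 -0.03 0 0 0" --pt "-1 0 0 -0.01 0 0 0" --pt "-1 0 0 0 0 0 0"

```text
t: 12.07
eef_pos: [0.5778, -0.3438, 0.2598]
eef_rot: [-3.14, 0.525, -3.104]
wrist_force: [1.3, 0.4, -4.3]
width: 0.0195
gripper_force: 60.0
```

```bash
python3 look.py pics/tap4.png
```

```text
t 12.0667 p [ 0.57778787 -0.34384154  0.2597684 ] shift [-0.0003  0.0006  0.0526] turn [-0.002   0.001  -0.0011] q [ 0.95  0.66 -0.56  1.83  0.15  0.29  2.04]
```

View pics/tap4.png

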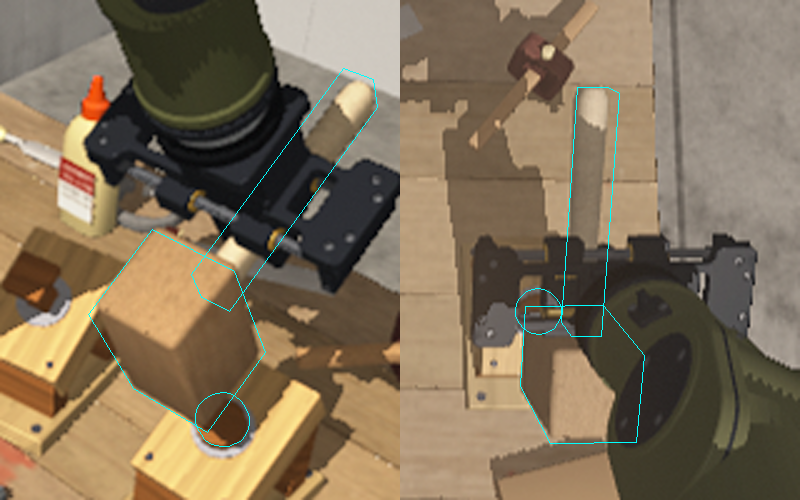

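Next I lift further for a clear view, then measure the peg sink and any mallet rotation in the grip.

drive_tool --pt "-1 0 0 -0.025 0 0 0" --pt "-1 0 0 -0.025 0 0 0" --pt "-1 0 0 -0.01 0 0 0" --pt "-1 0 0 0 0 0 0"

```text
t: 12.5
eef_pos: [0.5482, -0.3447, 0.311]
eef_rot: [-3.141, 0.524, -3.104]
wrist_force: [0.5, -0.6, -3.3]
width: 0.0197
gripper_force: 60.0
```

```bash
cat > chk.py <<'E'
from tool import *
R,p=err(np.array([.6044,-.3423,.2144]))
BODY=Ro.from_matrix(np.c_[[-1,0,0],[0,0,-1],[0,-1,0]])
im=robot.capture("scene")["img"];cv2.imwrite("pics/now.png",im[:,:,::-1])
o=robot.trace("mallet_head","scene")+robot.trace("mallet","scene");g=None
for k in o:print("mallet",k["score"],k["point"],k["mask"].sum())
k=max([k for k in o if 370<k["point"][0]<450 and k["point"][1]<290],key=lambda k:k["mask"].sum());m=k["mask"];np.save("mm.npy",m)
# head only: keep the mask part near predicted head
C=cams();Rb=R*BODY;t=p+R.apply([-.002,0,-.0173])-Rb.apply([0,0,.031])
near=cv2.dilate((render(MAL[:1],Rb,t,C["scene"])>0).astype(np.uint8),np.ones((9,9)))>0
f=lambda x:(MAL[:1],R*Ro.from_rotvec([0,x[0],0])*BODY,p+R.apply([-.002+x[1],x[2],-.019])+R.apply(Ro.from_rotvec([0,x[0],0]).apply([0,0,.0017]))-(R*Ro.from_rotvec([0,x[0],0])*BODY).apply([0,0,.031]))
x,c=fit(f,np.zeros(3),{"scene":m&near},np.array([.05,.005,.005]));print("mallet rot about tool y, dx, dy",x,c)
RB=Ro.from_euler('z',.039);ob=np.array([.573,-.3435,0])
for k in robot.trace("round_peg","scene"):
    print("peg",k["score"],k["point"],k["mask"].sum())
    if abs(k["point"][0]-428)<12:
        y,c=fit(lambda u:([peg(u[0])],RB,ob),np.array([.035]),{"scene":k["mask"]},np.array([.01]));print("  sink",y,c);
m0=np.load("m_scene_round_peg.npy");print("start sink by same fit",*fit(lambda u:([peg(u[0])],RB,ob),np.array([.005]),{"scene":m0},np.array([.01])))
x0,y0=395,265;cv2.imwrite("pics/pegnow.png",np.hstack([cv2.resize(a[y0:y0+60,x0:x0+65],None,fx=6,fy=6,interpolation=cv2.INTER_CUBIC) for a in(cv2.imread("pics/scene0.png"),im[:,:,::-1])]))
E
python3 chk.py
```

```text
t 12.5 p [ 0.54823049 -0.3446685   0.31098385] shift [-0.0003  0.0003  0.1118] turn [-0.001   0.0007 -0.001 ] q [ 1.05  0.57 -0.64  1.83  0.11  0.39  2.08]
mallet 0.88 [410.2, 233.4] 4531
mallet 0.96 [405.6, 236.7] 4436
mallet rot about tool y, dx, dy [ 0.02861158 -0.00350768  0.00184769] 0.0390484519302845
peg 0.92 [427.9, 301.3] 342
  sink [0.045] 0.07771645486354828
start sink by same fit [0.01498633] 0.08604611456394196
```

View pics/pegnow.png

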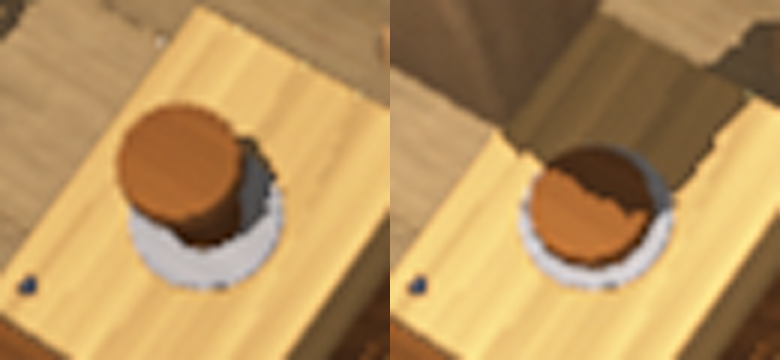

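The peg now sits with only its rim above the bushing. The mallet has turned about 0.03 rad in the grip, which fits it having bottomed out. I'll square the mallet up again and finish with one more tap, holding a static force check at the end: a free peg would relax to about 6 N.

drive_tool --pt "-1 0 0 0 0 -0.014 0" --pt "-1 0 0 0 0 -0.014 0" --pt "-1 0.001 0 0.03 0 0 0" --pt "-1 0.001 0 0.03 0 0 0" --pt "-1 0.001 0 0.03 0 0 0"

```text
t: 13.12
eef_pos: [0.5926, -0.3429, 0.2309]
eef_rot: [3.141, 0.552, -3.105]
wrist_force: [0.2, -0.2, -3.9]
width: 0.0198
gripper_force: 60.0
```

drive_tool --pt "-1 0 0 0 0 0 0" --pt "-1 0.001 0 0.02 0 0 0" --pt "-1 0.001 0 0.03 0 0 0" --pt "-1 0 0 0.015 0 0 0"

```text
t: 13.45
eef_pos: [0.6285, -0.3417, 0.1772]
eef_rot: [-3.14, 0.559, -3.103]
wrist_force: [0.9, 0.3, 15.2]
width: 0.0198
gripper_force: 60.0
```

drive_tool --pt "-1 0 0 0 0 0 0"

```text
t: 13.53
eef_pos: [0.6289, -0.3412, 0.1771]
eef_rot: [-3.14, 0.558, -3.102]
wrist_force: [-1.0, -1.4, 6.2]
width: 0.0199
gripper_force: 60.0
```

drive_tool --pt "-1 0 0 0 0 0 0"

```text
t: 13.62
eef_pos: [0.6275, -0.3417, 0.1779]
eef_rot: [-3.14, 0.557, -3.102]
wrist_force: [0.8, -0.3, 2.9]
width: 0.0196
gripper_force: 60.0
```

Run:
```python
from tool import *
err(np.array([.6044,-.3423,.2144]));s=robot.observe();print(s["wrist_force"],s["joint_vel"])
```

```text
t 13.6167 p [ 0.62750816 -0.34169329  0.1779265 ] shift [ 0.0003  0.0002 -0.0432] turn [-0.0016  0.0334  0.0001] q [ 0.84  0.81 -0.47  1.81  0.17  0.11  2.03]
[ 0.78800999 -0.31713531  2.86703654] [ 0.01158447 -0.01623878 -0.00354794  0.01419546  0.00018149  0.00775604
 -0.00299746]
```

drive_tool --pt "-1 0 0 0.002 0 0 0"

```text
t: 13.7
eef_pos: [0.6286, -0.3418, 0.1772]
eef_rot: [-3.139, 0.558, -3.103]
wrist_force: [1.8, 0.8, 7.4]
width: 0.0197
gripper_force: 60.0
```

drive_tool --pt "-1 0 0 0.002 0 0 0"

```text
t: 13.78
eef_pos: [0.6301, -0.3417, 0.1762]
eef_rot: [-3.139, 0.559, -3.102]
wrist_force: [-0.3, 0.3, 11.5]
width: 0.0197
gripper_force: 60.0
```

drive_tool --pt "-1 0 0 0 0 0 0"

```text
t: 13.87
eef_pos: [0.6301, -0.3417, 0.1763]
eef_rot: [-3.139, 0.559, -3.102]
wrist_force: [-0.7, 0.3, 10.2]
width: 0.0198
gripper_force: 60.0
```

drive_tool --pt "-1 0 0 0 0 0 0"

```text
t: 13.95
eef_pos: [0.6299, -0.3417, 0.1764]
eef_rot: [-3.139, 0.559, -3.102]
wrist_force: [-0.1, 1.2, 9.9]
width: 0.0197
gripper_force: 60.0
```

The force holds steady at about 14 N static, against about 6 N for a free peg, so the peg is home. Next I lift, tilt back and carry the mallet to its original clear spot.

drive_tool --pt "-1 0 0 -0.02 0 0 0" --pt "-1 0 0 -0.03 0 0 0" --pt "-1 0 0 -0.03 0 0 0" --pt "-1 0 0 -0.03 0 0 0" --pt "-1 0 0 -0.03 0 0 0"

```text
t: 14.37
eef_pos: [0.5517, -0.3435, 0.2921]
eef_rot: [3.14, 0.549, -3.104]
wrist_force: [0.0, -1.0, -3.6]
width: 0.0196
gripper_force: 60.0
```

drive_tool --pt "-1 0 0 0 0 0 0" --pt "-1 0 0 0 0 0.087 0" --pt "-1 0 0 0 0 0.087 0" --pt "-1 0 0 0 0 0.087 0" --pt "-1 0 0 0 0 0.087 0"

```text
t: 14.78
eef_pos: [0.5532, -0.3438, 0.2914]
eef_rot: [3.141, 0.198, -3.104]
wrist_force: [0.5, -1.3, -3.5]
width: 0.0199
gripper_force: 60.0
```

drive_tool --pt "-1 0 0 0 0 0.087 0" --pt "-1 0 0 0 0 0.087 0" --pt "-1 0 0 0 0 0 0.08" --pt "-1 0 0 0 0 0 0.08" --pt "-1 0 0 0 0 0 0"

```text
t: 15.2
eef_pos: [0.5542, -0.3428, 0.2901]
eef_rot: [3.135, 0.027, 3.019]
wrist_force: [-0.4, -0.3, -3.1]
width: 0.0195
gripper_force: 60.0
```

Run:
```python
from tool import *
R,p=err(np.array([.609,.166,.30]))
BODY=Ro.from_matrix(np.c_[[-1,0,0],[0,0,-1],[0,-1,0]])
for c in("scene","top"):
    im=robot.capture(c)["img"];cv2.imwrite(f"pics/n_{c}.png",im[:,:,::-1])
    for k in robot.trace("mallet_head",c)+robot.trace("mallet",c):
        C=cams();Rb=R*BODY;t=p+R.apply([-.002,0,-.0173])-Rb.apply([0,0,.031])
        near=cv2.dilate((render(MAL[:1],Rb,t,C[c])>0).astype(np.uint8),np.ones((9,9)))>0
        m=k["mask"]&near;print(c,k["score"],k["point"],k["mask"].sum(),m.sum())
        if m.sum()<800 or c=="top":continue
        g=lambda x:R*Ro.from_rotvec([0,x[0],0])
        x,e=fit(lambda x:(MAL[:1],g(x)*BODY,p+R.apply([-.002+x[1],x[2],-.019])+g(x).apply([0,0,.0017])-(g(x)*BODY).apply([0,0,.031])),np.zeros(3),{c:m},np.array([.05,.005,.005]));print("rot dx dy",x,e)
```

```text
t 15.2 p [ 0.55419458 -0.34278959  0.29007399] shift [ 0.0073  0.5117 -0.0069] turn [-0.0382 -0.4947 -0.1582] q [ 0.66  0.67 -0.32  1.43  0.21  1.04  1.75]
scene 0.61 [403.5, 215.6] 4744 4620
rot dx dy [ 0.03711292 -0.01414689  0.01003072] 0.05779261142015457
scene 0.87 [401.4, 219.2] 5039 4815
rot dx dy [ 0.07368755 -0.01027501  0.00625118] 0.038115791976451874
top 0.89 [446.0, 246.7] 2728 2160
top 0.91 [443.2, 243.3] 2553 2068
```

drive_tool --pt "-1 0 0.015 -0.005 0 -0.015 0" --pt "-1 0 0.03 -0.005 0 0 0" --pt "-1 0.001 0.03 0 0 0 0" --pt "-1 0.001 0.03 0 0 0 0" --pt "-1 0.001 0.03 0 0 0 0"

```text
t: 15.92
eef_pos: [0.5665, -0.2085, 0.3024]
eef_rot: [3.136, 0.044, 3.02]
wrist_force: [-0.3, -0.1, -2.5]
width: 0.0194
gripper_force: 60.0
```

drive_tool --pt "-1 0 0.03 0 0 0 0" --pt "-1 0 0.03 0 0 0 0" --pt "-1 0.001 0.03 0 0 0 0" --pt "-1 0.001 0.03 0 0 0 0" --pt "-1 0.001 0.03 0 0 0 0"

```text
t: 16.33
eef_pos: [0.5818, -0.0591, 0.3031]
eef_rot: [3.136, 0.044, 3.02]
wrist_force: [1.2, -0.5, -3.9]
width: 0.0198
gripper_force: 60.0
```

drive_tool --pt "-1 0 0.03 0 0 0 0" --pt "-1 0 0.03 0 0 0 0" --pt "-1 0 0.03 0 0 0 0" --pt "-1 0 0.03 0 0 0 0" --pt "-1 0 0.03 0 0 0 0"

```text
t: 16.75
eef_pos: [0.6001, 0.0898, 0.3038]
eef_rot: [3.136, 0.044, 3.02]
wrist_force: [0.1, 0.5, -3.0]
width: 0.0199
gripper_force: 60.0
```

drive_tool --pt "-1 0 0.03 0 0 0 0" --pt "-1 0 0.03 0 0 0 0" --pt "-1 0 0.016 0 0 0 0" --pt "-1 0 0 0 0 0 0" --pt "-1 0 0 0 0 0 0"

```text
t: 17.17
eef_pos: [0.609, 0.165, 0.3039]
eef_rot: [3.136, 0.043, 3.023]
wrist_force: [0.1, -0.9, -2.3]
width: 0.0199
gripper_force: 60.0
```

Run:
```python
from tool import *
R,p=err(np.array([.609,.166,.042]))
BODY=Ro.from_matrix(np.c_[[-1,0,0],[0,0,-1],[0,-1,0]]);c="scene"
im=robot.capture(c)["img"];cv2.imwrite(f"pics/n2.png",im[:,:,::-1])
for k in robot.trace("mallet",c):
        C=cams();Rb=R*BODY;t=p+R.apply([-.002,0,-.0173])-Rb.apply([0,0,.031])
        near=cv2.dilate((render(MAL[:1],Rb,t,C[c])>0).astype(np.uint8),np.ones((9,9)))>0
        m=k["mask"]&near;print(c,k["score"],k["point"],k["mask"].sum(),m.sum())
        if m.sum()<800:continue
        g=lambda x:R*Ro.from_rotvec([0,x[0],0])
        x,e=fit(lambda x:(MAL[:1],g(x)*BODY,p+R.apply([-.002+x[1],x[2],-.019])+g(x).apply([0,0,.0017])-(g(x)*BODY).apply([0,0,.031])),np.zeros(3),{c:m},np.array([.05,.005,.005]));print("rot dx dy",x,e)
```

```text
t 17.1667 p [0.609048   0.16497889 0.30386817] shift [ 0.0116 -0.0003  0.2616] turn [-0.0396 -0.4787 -0.1544] q [-0.18  0.62 -0.3   1.5   0.22  1.01  0.92]
scene 0.55 [235.3, 99.9] 2978 2462
rot dx dy [ 0.08473037 -0.01245372  0.01508264] 0.047962941229343414
```

drive_tool --pt "-1 0.001 0 0.02 0 0 0" --pt "-1 0.001 0 0.03 0 0 0" --pt "-1 0.001 0 0.03 0 0 0" --pt "-1 0.001 0 0.03 0 0 0" --pt "-1 0.001 0 0.03 0 0 0"

```text
t: 17.68
eef_pos: [0.611, 0.1621, 0.163]
eef_rot: [3.137, 0.045, 3.017]
wrist_force: [0.2, 0.9, -3.4]
width: 0.0199
gripper_force: 60.0
```

drive_tool --pt "-1 0.001 0 0.03 0 0 0" --pt "-1 0.001 0 0.03 0 0 0" --pt "-1 0.001 0 0.02 0 0 0" --pt "-1 0.001 0 0.015 0 0 0" --pt "-1 0.001 0 0.01 0 0 0"

```text
t: 18.1
eef_pos: [0.6098, 0.1627, 0.0569]
eef_rot: [3.139, 0.042, 3.018]
wrist_force: [-0.3, -0.1, -3.3]
width: 0.0198
gripper_force: 60.0
```

drive_tool --pt "-1 0 0 0.003 0 0 0" --pt "-1 0 0 0.003 0 0 0"

```text
t: 18.27
eef_pos: [0.611, 0.1643, 0.0529]
eef_rot: [3.137, 0.044, 3.019]
wrist_force: [0.3, 0.0, -3.0]
width: 0.02
gripper_force: 60.0
```

drive_tool --pt "-1 0 0 0.003 0 0 0" --pt "-1 0 0 0.002 0 0 0" --pt "-1 0 0 0 0 0 0"

```text
t: 18.52
eef_pos: [0.611, 0.1652, 0.0482]
eef_rot: [3.136, 0.045, 3.02]
wrist_force: [0.3, 0.8, -3.2]
width: 0.0193
gripper_force: 60.0
```

drive_tool --pt "-1 0 0 0.002 0 0 0" --pt "-1 0 0 0.002 0 0 0" --pt "-1 0 0 0 0 0 0"

```text
t: 18.77
eef_pos: [0.6107, 0.1653, 0.0436]
eef_rot: [3.136, 0.043, 3.02]
wrist_force: [-0.1, -0.4, -3.2]
width: 0.0197
gripper_force: 60.0
```

drive_tool --pt "-1 0 0 0.002 0 0 0" --pt "-1 0 0 0 0 0 0"

```text
t: 18.93
eef_pos: [0.6107, 0.1652, 0.0415]
eef_rot: [3.137, 0.043, 3.02]
wrist_force: [0.0, -0.3, -3.3]
width: 0.0194
gripper_force: 60.0
```

drive_tool --pt "-1 0 0 0.002 0 0 0" --pt "-1 0 0 0 0 0 0"

```text
t: 19.1
eef_pos: [0.6108, 0.1652, 0.0394]
eef_rot: [3.137, 0.043, 3.02]
wrist_force: [-0.8, 0.3, -4.0]
width: 0.0196
gripper_force: 60.0
```

drive_tool --pt "-1 0 0 0.001 0 0 0" --pt "-1 0 0 0 0 0 0"

```text
t: 19.27
eef_pos: [0.6109, 0.1652, 0.0386]
eef_rot: [3.136, 0.043, 3.02]
wrist_force: [0.3, 0.2, -3.5]
width: 0.0195
gripper_force: 60.0
```

drive_tool --pt "-1 0 0 0.0015 0 0 0" --pt "-1 0 0 0 0 0 0"

```text
t: 19.43
eef_pos: [0.611, 0.1652, 0.0371]
eef_rot: [3.137, 0.043, 3.02]
wrist_force: [-0.4, -0.0, -2.5]
width: 0.0198
gripper_force: 60.0
```

drive_tool --pt "-1 0 0 0.0015 0 0 0" --pt "-1 0 0 0 0 0 0"

```text
t: 19.6
eef_pos: [0.611, 0.1652, 0.0355]
eef_rot: [3.137, 0.043, 3.02]
wrist_force: [-0.1, 0.1, -3.2]
width: 0.02
gripper_force: 60.0
```

drive_tool --pt "-1 0 0 0.0015 0 0 0" --pt "-1 0 0 0 0 0 0"

```text
t: 19.77
eef_pos: [0.6111, 0.1652, 0.034]
eef_rot: [3.137, 0.043, 3.02]
wrist_force: [0.0, -0.1, -2.7]
width: 0.0198
gripper_force: 60.0
```

drive_tool --pt "-1 0 0 0 0 -0.02 0" --pt "-1 0 0 0 0 0 0"

```text
t: 19.93
eef_pos: [0.6106, 0.1655, 0.0342]
eef_rot: [3.137, 0.063, 3.02]
wrist_force: [0.4, -0.1, -4.3]
width: 0.0197
gripper_force: 60.0
```

drive_tool --pt "-1 0 0 0 0 -0.02 0" --pt "-1 0 0 0 0 0 0"

```text
t: 20.1
eef_pos: [0.6112, 0.1653, 0.0347]
eef_rot: [3.137, 0.084, 3.02]
wrist_force: [-0.4, -0.6, -1.6]
width: 0.0198
gripper_force: 60.0
```

Run:
```python
from tool import *
R,p=err(np.array([.609,.166,.034]))
c="scene";im=robot.capture(c)["img"]
cv2.imwrite("pics/set.png",cv2.resize(im[140:270,200:340,::-1],None,fx=5,fy=5,interpolation=cv2.INTER_CUBIC)[:600])
```

```text
t 20.1 p [0.61118894 0.16529625 0.03468825] shift [0.0023 0.0004 0.0005] turn [-0.0436 -0.4381 -0.1551] q [-0.28  0.96 -0.13  1.75  0.38  0.39  0.75]
```

View pics/set.png

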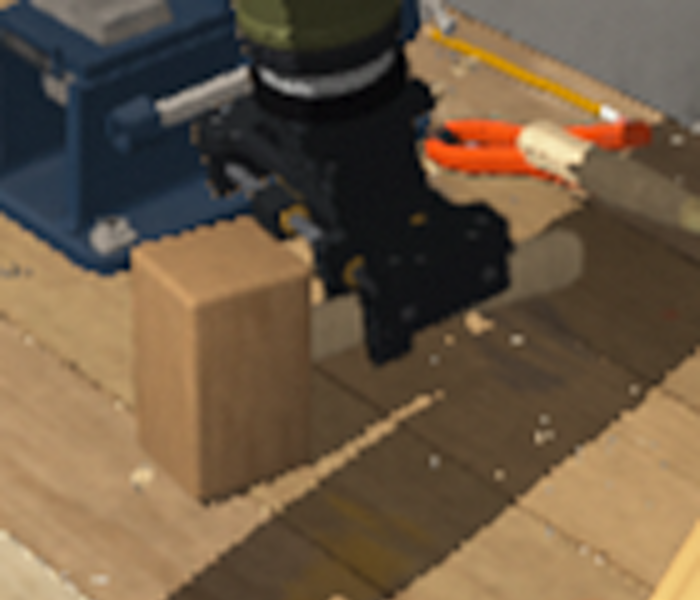

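The picture shows the mallet upright at the bench, just touching as the load eases. I'll lower slightly to confirm the contact, then relax the grip so it settles.

drive_tool --pt "-1 0 0 0.001 0 0 0" --pt "-1 0 0 0 0 0 0"

```text
t: 20.32
eef_pos: [0.612, 0.1652, 0.0337]
eef_rot: [3.136, 0.084, 3.019]
wrist_force: [0.1, -1.1, 2.8]
width: 0.0196
gripper_force: 60.0
```

drive_tool --pt "-1 0 0 0.0015 0 0 0" --pt "-1 0 0 0 0 0 0"

```text
t: 20.48
eef_pos: [0.6128, 0.1652, 0.0326]
eef_rot: [3.136, 0.086, 3.019]
wrist_force: [0.2, -1.4, 6.8]
width: 0.0199
gripper_force: 60.0
```

Contact is confirmed. Now I relax the grip and let it settle.

drive_tool --pt "-1 0 0 0 0 0 0" --pt "-1 0 0 0 0 0 0" --pt "-1 0 0 0 0 0 0" --pt "-1 0 0 0 0 0 0" --grip_force 4

```text
t: 20.82
eef_pos: [0.6129, 0.1654, 0.0323]
eef_rot: [3.135, 0.086, 3.019]
wrist_force: [4.6, -1.2, 2.7]
width: 0.0204
gripper_force: 4.0
```

drive_tool --pt "-0.3 0 0 0 0 0 0" --pt "0.2 0 0 0 0 0 0" --pt "0.6 0 0 0 0 0 0" --pt "1 0 0 0 0 0 0" --pt "1 0 0 0 0 0 0"

```text
t: 21.23
eef_pos: [0.6106, 0.1653, 0.0313]
eef_rot: [3.137, 0.082, 3.02]
wrist_force: [-0.6, 0.4, 0.6]
width: 0.0517
gripper_force: 0.0
```

drive_tool --pt "1 0 0 0 0 0 0" --pt "1 0 0 0 0 0 0" --pt "1 0 0 0 0 0 0" --pt "1 0 0 0 0 0 0" --pt "1 0 0 0 0 0 0"

```text
t: 21.65
eef_pos: [0.6114, 0.1652, 0.0318]
eef_rot: [3.136, 0.084, 3.02]
wrist_force: [-0.4, -0.4, 0.0]
width: 0.0853
gripper_force: 0.0
```

drive_tool --pt "1 -0.002 0 -0.01 0 0 0" --pt "1 -0.003 0 -0.02 0 0 0" --pt "1 -0.003 0 -0.03 0 0 0" --pt "1 -0.003 0 -0.03 0 0 0" --pt "1 -0.003 0 -0.03 0 0 0"

```text
t: 22.07
eef_pos: [0.6151, 0.164, 0.1545]
eef_rot: [3.136, 0.083, 3.02]
wrist_force: [0.2, -0.6, -0.0]
width: 0.0883
gripper_force: 0.0
```

drive_tool --pt "1 -0.003 0 -0.03 0 0 0" --pt "1 -0.003 0 -0.03 0 0 0" --pt "1 -0.003 0 -0.03 0 0 0" --pt "1 -0.003 0 -0.03 0 0 0" --pt "1 0 0 0 0 0 0"

```text
t: 22.48
eef_pos: [0.6205, 0.1645, 0.2807]
eef_rot: [3.131, 0.095, 3.018]
wrist_force: [0.2, 1.2, -0.3]
width: 0.0883
gripper_force: 0.0
```

Run:
```python
from fit import *
from station import robot
C=cams();s=robot.observe();print(s["t"],s["eef_pos"],s["wrist_force"])
im={c:robot.capture(c)["img"] for c in C}
for c in C:
    cv2.imwrite(f"pics/end_{c}.png",im[c][:,:,::-1])
    for n in("mallet","round_peg","square_peg","sanding_block","marker","caul_3","square_block","round_block"):
        o=robot.trace(n,c);m0=np.load(f"m_{c}_{n}.npy")
        if o:k=max(o,key=lambda k:(k["mask"]&m0).sum());print(c,n,[round(v["score"],2) for v in o],k["point"],"IoU with start %.2f"%((k["mask"]&m0).sum()/(k["mask"]|m0).sum()))
        if o and c=="scene" and n=="round_peg":
            for x0 in(.03,.045):print(" sink",*fit(lambda u:([peg(u[0])],Ro.from_euler('z',.039),np.array([.573,-.3435,0])),np.array([x0]),{c:k["mask"]},np.array([.007])))
x0,y0=395,265;print(cv2.imwrite("pics/endpeg.png",np.hstack([cv2.resize(im["scene"][y0:y0+60,x0:x0+65,::-1],None,fx=6,fy=6,interpolation=cv2.INTER_CUBIC),cv2.resize(im["scene"][170:230,220:285,::-1],None,fx=6,fy=6,interpolation=cv2.INTER_CUBIC)])))
```

```text
22.4833 [0.62045914 0.16449158 0.2807318 ] [ 0.22656982  1.16229588 -0.25375262]
scene mallet [0.73] [248.7, 205.3] IoU with start 0.95
scene round_peg [0.6] [429.8, 302.9] IoU with start 0.46
 sink [0.04394531] 0.05683571845293045
 sink [0.04457959] 0.056472886353731155
scene square_peg [0.59] [355.6, 242.4] IoU with start 0.97
scene sanding_block [0.9] [386.3, 390.7] IoU with start 0.96
scene marker [0.87, 0.37] [319.6, 343.3] IoU with start 0.90
scene caul_3 [0.75] [281.3, 280.0] IoU with start 0.96
scene square_block [0.73, 0.24] [358.4, 269.5] IoU with start 0.98
scene round_block [0.69] [427.4, 318.7] IoU with start 0.97
top mallet [0.69, 0.59, 0.43] [191.8, 235.7] IoU with start 0.84
top round_peg [0.62, 0.5] [423.7, 226.8] IoU with start 0.46
top square_peg [0.81] [334.4, 221.2] IoU with start 0.90
top sanding_block [0.77] [434.4, 299.7] IoU with start 0.95
top marker [0.64] [369.5, 304.2] IoU with start 0.91
top caul_3 [0.65, 0.27] [280.3, 275.2] IoU with start 0.97
top square_block [0.85] [331.1, 222.3] IoU with start 0.98
top round_block [0.73] [419.4, 227.8] IoU with start 0.98
True
```

Run:
```python
from fit import *
C=cams();RB=Ro.from_euler('z',.039);ob=np.array([.573,-.3435,0])
# head + bushing seen together: centre offset of head top face from bushing (grey) outline, scene view
for f in("scene0","end_scene"):
    im=cv2.imread(f"pics/{f}.png");h=cv2.cvtColor(im,cv2.COLOR_BGR2HSV);w=np.zeros(h.shape[:2],bool);w[278:318,412:446]=1
    head=w&(h[...,0]<15)&(h[...,1]>95)&(h[...,2]>140);hb=w&(h[...,0]<16)&(h[...,1]>95)&(h[...,2]<=140)
    g=w&(h[...,1]<60)
    for n,m in(("top",head),("side/dark",hb),("grey",g)):
        q=np.argwhere(m)[:,::-1];print(f,n,len(q),q.mean(0).round(2),q.min(0),q.max(0))
pr=lambda s,d:cv2.projectPoints(RB.apply(slope(np.array([0,0,d-s])))+ob,C["scene"]['r'],C["scene"]['t'],C["scene"]['K'],None)[0].ravel().round(2)
print("pred top-face centre at 0,8,40:",pr(0,.055),pr(.008,.055),pr(.04,.055),"bushing",pr(0,.003))
```

```text
scene0 top 287 [424.12 291.48] [415 283] [434 301]
scene0 side/dark 93 [429.66 299.86] [417 288] [435 305]
scene0 grey 232 [430.61 304.53] [416 291] [441 312]
end_scene top 282 [427.46 298.31] [418 290] [437 307]
end_scene side/dark 42 [432.14 304.33] [421 291] [438 309]
end_scene grey 132 [431.12 305.17] [416 291] [441 312]
pred top-face centre at 0,8,40: [423.85 287.65] [424.7 289.4] [427.97 296.14] bushing [429.15 298.58]
```

```bash
python3 -c "
from station import robot
print(robot.hand_in())"
```

```text
the job is handed in; nothing more can be done
None
```

I handed the job in: the round peg measures fully home after five taps, the last one or two up to about 3° off square because the mallet slipped in the grip, and the mallet is set down where it started with the other things unmoved.

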